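Switch the shaker off and hold the vial rack up off it

TASK

The orbital shaker has paused: turn its speed knob fully anticlockwise (seen from above) to the off stop, and only then take the blue vial rack with the white bar handle and lift it about 10 cm straight up above the shaker's platform; keep it level and still there, so that I can change the mat underneath. Keep all four vials in the rack and leave everything else on the bench where it is. Finish while holding the rack in the air: do not put it down or let go.

Things in the scene. Friction and masses are not known exactly. Their poses are not given: they have to be found in the camera images.
- shaker: Orbital shaker, fixed, not moving: white housing 290 (x) x 240 (y) x 70 mm high; origin at the centre of its underside, +x to its rear, z up. On either side of the bench, yaw up to 0.3 rad. The knob stands on the front ledge (top 70 mm high) at x -100, y +70 mm. Raised platform at the rear: 160 x 220 mm, centre at x +50 mm, with a lip 4 mm wide, 6 mm above the dark mat.
- platform (a point): Middle of the dark mat on the shaker's platform, at the height of the mat's top, 92 mm above the bench; axes as the shaker's.
- knob (a joint): Shaker's speed knob, vertical axis: 0 rad = off, the anticlockwise end stop; grows clockwise seen from above, up to 4.7. Starts between 0.9 and 2.4, so it may need two grasps. Stays where left (friction 0.03 N m). At 0 the white mark on its top points at the red dot on the ledge (shaker's -x direction, turned 0.5 rad towards its +y).
- knob_grip (a point): On the knob's axis at the height to grip, 107 mm above the bench. Black knob: a disc, 44 mm diameter, 8 mm high, with an upright bar on it 42 mm long, 14 mm thick, 30 mm high; bar's top 7 mm above this point, disc's top 23 mm below. x along the bar (turns with the knob), y across its thickness, z up; the white mark is on the -x half.
- rack: Blue open vial rack, loose, 2 x 3 square pockets: 71 (x) x 105 (y) x 32 mm high, about 0.28 kg with vials; origin at the centre of its underside, z up. Posts at its ends (y -55 and +55 mm) carry the white bar handle along y over its middle. Starts on the shaker's mat, up to 30 mm from the middle, turned up to 0.25 rad to the shaker.
- rack_grip (a point): Centre of the rack's white bar handle, 107 mm above the rack's underside, over its centre of mass: the bar is 12 mm thick (x), 14 mm high (z), 105 mm free length between the posts (y). Axes as the rack's. The vials' tops are 43 mm below this point.
- vial0: Amber glass vial with a white cap, loose, 27 mm diameter, 61 mm high, about 30 g, standing in a corner pocket of the rack (31 mm wide, floor 3 mm thick) at rack x -17, y -34 mm; origin at the centre of its underside.
- vial1: Amber glass vial with a white cap, loose, 27 mm diameter, 61 mm high, about 30 g, standing in a corner pocket of the rack (31 mm wide, floor 3 mm thick) at rack x -17, y +34 mm; origin at the centre of its underside.
- vial2: Amber glass vial with a white cap, loose, 27 mm diameter, 61 mm high, about 30 g, standing in a corner pocket of the rack (31 mm wide, floor 3 mm thick) at rack x +17, y -34 mm; origin at the centre of its underside.
- vial3: Amber glass vial with a white cap, loose, 27 mm diameter, 61 mm high, about 30 g, standing in a corner pocket of the rack (31 mm wide, floor 3 mm thick) at rack x +17, y +34 mm; origin at the centre of its underside.
- heater: Grey dry block heater with a bare metal block, fixed, 220 x 200 mm, 97 mm high, beside the shaker (either side); leave alone. Origin at the centre of its underside.
- wash_bottle: Green bottle with white cap, loose, 64 mm diameter, 170 mm high; leave alone. Origin at the centre of its underside.
- beaker: Glass beaker, loose, 80 mm diameter, 95 mm high; leave alone. Origin at the centre of its underside.
- tip_box: Orange box of pipette tips, loose, 85 x 120 x 55 mm high; leave alone. Origin at the centre of its underside.
- jar: White jar with blue cap, loose, 70 mm diameter, 100 mm high; leave alone. Origin at the centre of its underside.
- weight: Small brass balance weight with a button top, loose, 36 mm diameter, 48 mm high; leave alone. Origin at the centre of its underside.
Mind the look-alikes: they are no part of the job. Of the things like the rack, leave any that is turquoise; of the rest the smaller one is meant.

How it is judged:
By the outcome, as a careful person would: the job done as asked, in the order asked, and still so for the second after the job is handed in, while the arm keeps its last pose, push and grip.
It also fails if it takes over 58 s, if anything falls off the work surface, if the arm or the gripper's body presses on something with over 40 N, if the wrist force passes 120 N, or if a joint passes its speed limit or range.

ROBOT

A 6-joint arm with a two-finger parallel gripper is mounted at the origin on the work surface. World frame = base frame: x ahead of the robot, y to its left, z up, the work surface at z = 0. Lengths are in m, angles in rad, forces in N, time in s.
With the tool pointing down it reaches from about 0.425 to 0.95 m from the base axis. Payload 3.5 kg.
Tool frame: the origin (TCP) lies between the finger pads; the fingertips stand 8 mm ahead of it and the grasp point (between the pads) lies 11 mm behind it; z points along the fingers, x is the direction in which the jaws open and shut, and the axes are right-handed (so a half turn about z gives the same grasp; the last joint's range is limited). The gripper opens to 85 mm and grips with 20 to 120 N. Pads are 22 mm wide; open, the fingers measure 114 mm over their backs; the gripper's body (76 mm by 85 mm) begins 54 mm behind the grasp point. The pads swing forward as they close: fully open they stand 13 mm farther back than shut.
Start: joints at [-1.387, 0.286, 1.577, -0, 1.279, -0.15], TCP at [0.221, -0.638, 0.239] pointing down, gripper open.
Joint ranges: [-2.77, 2.77], [-0.9, 2.22], [0.21, 2.48], [-1.53, 4.67], [0.24, 2.81], [-2.84, 2.84]. Speed limits (rad/s): [2.79, 2.79, 3.14, 3.14, 3.14, 3.14].

INTERFACE

Orientations are given as a unit quaternion [x, y, z, w].
In Python, from rig import env gives the robot as it stands.
- The arm moves only by the tool arm_command, never from a script. Its argument "series" is a list of rows, each a list of 6 numbers: the shift along the tool's x, y, z in m, then the turn, a rotation vector about the tool's x, y, z in degrees. In form: [[dx, dy, dz, ax, ay, az], ...]. A call has 1 to 12 rows; each row shifts and turns the commanded pose from where the row before left it, along the tool's axes as they then stand; what a row does not reach is not made up. A row lasts 1/12 s, in which the tool goes at most 41.7 mm and 7.16 degrees, less where a joint would pass 70% of its speed; a pose out of reach is approached as far as the arm can. A call with a gripper value outside its range is refused whole. "hand" is the finger opening in m, from 0 to 0.0854, set as the call begins (left out, the last holds). The fingers move at their own pace and stop on an object; "newtons" is the grip in N (left out, the last holds). Time passes only in rows, so rows that do not move let the fingers close. It gives the time, the measured TCP pose, the force and the opening at its end, in the units of the state.
- env.get_state(): the state, without advancing time (a new reading comes with each control period).
- env.camera(name): name is "scene" or "side" or "wrist"; returns the picture (400x640x3 uint8, blue, green, red); there is no depth.
- env.calibration(name): a dict with "fx", "fy", "cx", "cy" (pixels), "D" ([k1, k2, p1, p2, k3] as OpenCV has them; the pictures are not rectified), "rvec" (rotation vector, rad) and "tvec" (3), from world to camera coordinates, as OpenCV has them. Camera axes: x right, y down, z forward; pixel columns grow to the right and rows downward; lengths in m; the calibration is good to about 2 mm. A picture is of the moment at which its call begins: read the wrist's pose just before it. calibration takes no time and is no camera call; for the wrist camera it gives the pose at the moment of the call.
- env.sign_off(): hands the job in, once; it reports no verdict.
The state is a dict: "clock": time; "qpos": joint angles; "qvel": joint speeds; "joint_efforts": joint torques, N m; "tcp_pos": TCP position; "orientation": TCP orientation; "ft_force": force on the tool from outside, world axes, zero at the start; "torque": the same for the moment, N m; "width": opening from 0.0 (shut) to 1.0 (fully open).
Only numpy, scipy, OpenCV 4.12 (cv2) and the standard library are available. Lean on these libraries where they do the work, as an engineer would, in place of code of your own. Each camera call takes 0.05 s, during which the arm holds its last target.

## Working session

There is one attempt and no reset: what is moved stays moved. The work goes in short steps, Python scripts to look and compute and a tool call to move; the robot and the scene stay as the last step left them, time stands still between calls to the robot, and variables do not carry over. Pictures are saved under pics/ and viewed, and the job is handed in when it is done.

Besides the shell and the picture viewer there is one more tool, called by a JSON object that holds its "method" and its "body". arm_command: Moves the arm, as the interface text tells. Its arguments: {"type":"object","properties":{"series":{"type":"array"},"hand":{"type":"number"},"newtons":{"type":"number"}},"required":["series"]}

```bash
mkdir -p pics; ls
python3 - <<'E'
from rig import env
import cv2
s=env.get_state();print(s)
for n in("scene","side","wrist"):
    c=env.calibration(n);print(n,c)
    cv2.imwrite(f"pics/{n}0.png",env.camera(n))
E
```

```text
pics
{'clock': 0.0, 'qpos': array([-1.38701725e+00,  2.87198658e-01,  1.57814794e+00, -1.91912557e-06,
        1.27857686e+00, -1.49963089e-01]), 'qvel': array([ 0.00093997,  0.00117146,  0.0007189 , -0.00081421, -0.0011371 ,
       -0.001606  ]), 'joint_efforts': array([ 1.07062999e-03, -4.05971897e+01, -2.92628288e+01, -1.34793063e-04,
        5.86094975e-03,  5.48333730e-06]), 'tcp_pos': array([ 0.22105354, -0.63712073,  0.23794088]), 'orientation': array([ 8.14733000e-01, -5.79835133e-01, -8.38515014e-04, -8.09351022e-04]), 'ft_force': array([ 0.10773274, -0.6259269 ,  0.14965794]), 'torque': array([ 0.03204251, -0.01973571, -0.0139933 ]), 'width': 0.9995034385683298}
scene {'fx': 417.969982439922, 'fy': 417.969982439922, 'cx': 315.90664794577987, 'cy': 198.37592576425357, 'D': array([-0.10468387,  0.        ,  0.        ,  0.        ,  0.        ]), 'rvec': array([ 1.91292104,  1.34179261, -0.61926305]), 'tvec': array([-0.15178402, -0.14510959,  1.67745909])}
side {'fx': 410.04007884714815, 'fy': 410.04007884714815, 'cx': 317.46487261835614, 'cy': 196.25865976153128, 'D': array([-0.07650822,  0.        ,  0.        ,  0.        ,  0.        ]), 'rvec': array([ 0.88330316, -2.3379266 ,  1.27536145]), 'tvec': array([0.34049429, 0.2661433 , 1.22022298])}
wrist {'fx': 322.74746595086935, 'fy': 322.74746595086935, 'cx': 324.0303469404961, 'cy': 200.43903705352145, 'D': array([-0.06182653,  0.        ,  0.        ,  0.        ,  0.        ]), 'rvec': array([-2.37230078,  1.68650391,  0.23504169]), 'tvec': array([-0.67327679, -0.03529358,  0.37950893])}
```

View pics/scene0.png

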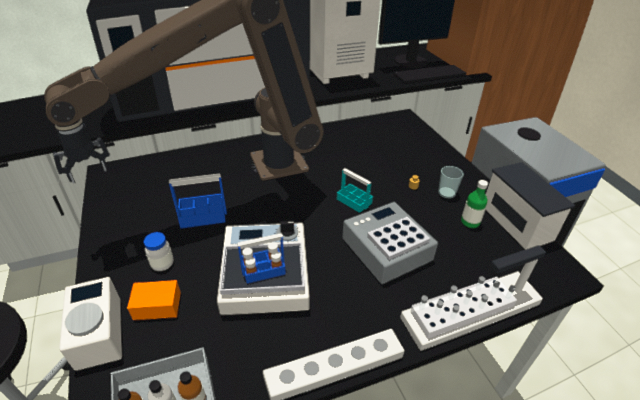

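View pics/side0.png

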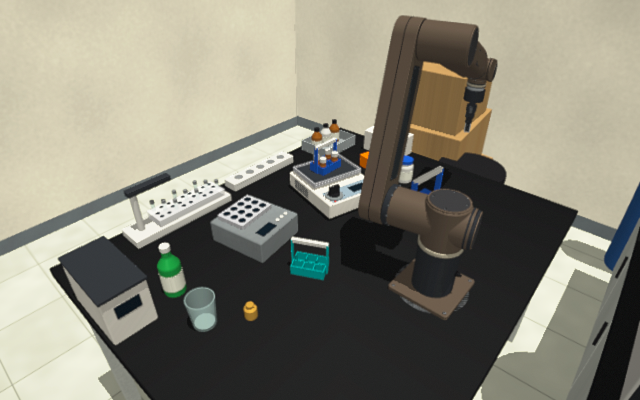

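View pics/wrist0.png

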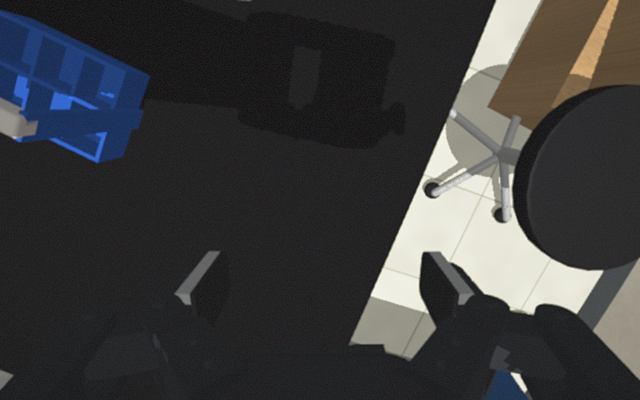

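The scene view shows three things like the rack:
- a large empty blue one on the bench at (200,205)
- a turquoise one at (355,190)
- a smaller blue one with vials on the shaker at (265,260), which is the one I want

The knob is at (288,229). I'll check both in close crops.

Run:
```python
import cv2
a=cv2.imread("pics/scene0.png")[210:325,205:325]
cv2.imwrite("pics/crop_sc.png",cv2.resize(a,None,fx=5,fy=5,interpolation=cv2.INTER_CUBIC))
a=cv2.imread("pics/side0.png")[130:220,285:385]
cv2.imwrite("pics/crop_si.png",cv2.resize(a,None,fx=6,fy=6,interpolation=cv2.INTER_CUBIC))
```

```text
(no output)
```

View pics/crop_sc.png

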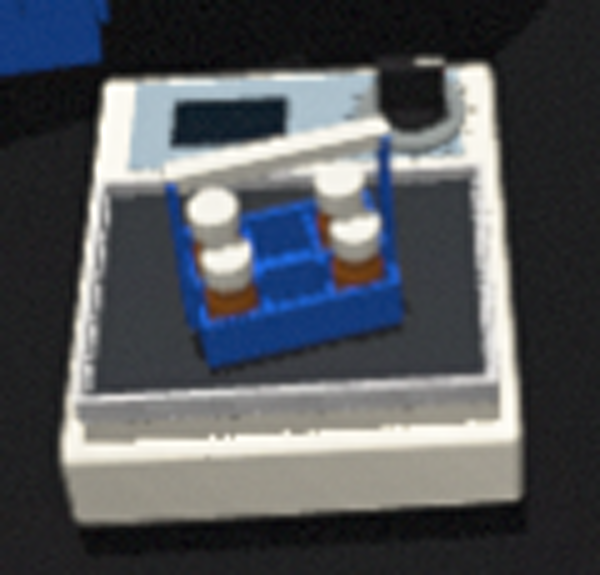

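View pics/crop_si.png

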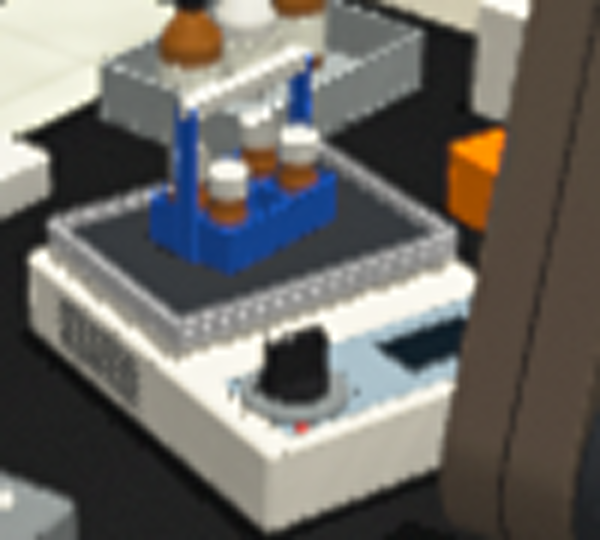

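The crops confirm it: a small blue rack with four vials on the shaker. The red dot is at about (335,201) in the side view. Next I'll get a coarse shaker, knob and rack pose.

```bash
cat > h.py <<'E'
import numpy as np, cv2
from rig import env
from scipy.spatial.transform import Rotation as R
def ray(c,px):
    K=np.array([[c['fx'],0,c['cx']],[0,c['fy'],c['cy']],[0,0,1]])
    p=cv2.undistortPoints(np.array([[px]],float),K,np.array(c['D']))[0,0]
    M=cv2.Rodrigues(np.array(c['rvec']))[0]; t=np.array(c['tvec']).reshape(3)
    return -M.T@t, M.T@np.array([p[0],p[1],1.])
def onz(c,px,z):
    o,d=ray(c,px); return o+d*(z-o[2])/d[2]
def proj(c,P):
    K=np.array([[c['fx'],0,c['cx']],[0,c['fy'],c['cy']],[0,0,1]])
    return cv2.projectPoints(np.array(P,float).reshape(-1,3),np.array(c['rvec']),np.array(c['tvec']),K,np.array(c['D']))[0].reshape(-1,2)
def tri(c1,p1,c2,p2):
    o1,d1=ray(c1,p1);o2,d2=ray(c2,p2)
    s=np.linalg.lstsq(np.c_[d1,-d2],o2-o1,rcond=None)[0]
    a=o1+d1*s[0];b=o2+d2*s[1]; return (a+b)/2,np.linalg.norm(a-b)
def totool(v,state=None):
    s=state or env.get_state(); return R.from_quat(s['orientation']).inv().apply(v)
E
python3 - <<'E'
from h import *
np.set_printoptions(precision=4,suppress=True)
c=env.calibration("scene");s=env.calibration("side")
f=lambda x,y:(205+x/5,210+y/5)
g=lambda x,y:(285+x/6,130+y/6)
cor=[onz(c,f(*p),.07)[:2] for p in((103,78),(492,65),(522,430),(62,460))]
print(np.array(cor)); print([onz(s,g(*p),.07)[:2] for p in((270,455),(30,260))])
# corners: front +y? order fl, fr, rr, rl
L=np.array([[-.145,-.12],[-.145,.12],[.145,.12],[.145,-.12]])
A=np.array(cor);m=A.mean(0);B=A-m
th=np.arctan2((L[:,0]*B[:,1]-L[:,1]*B[:,0]).sum(),(L*B).sum());print("centre",m,"yaw",th)
Rm=np.array([[np.cos(th),-np.sin(th)],[np.sin(th),np.cos(th)]])
print("resid",A-m-L@Rm.T)
print("knob",m+Rm@[-.1,.07],"mat",m+Rm@[.05,0])
print("reddot",onz(s,g(302,428),.07)[:2])
for a,b in (((178,172),(190,105)),((382,128),(310,52))):
    print(tri(c,f(*a),s,g(*b)), onz(c,f(*a),.206))
for p in((178,172),(382,128)): print("h",onz(c,f(*p),.203))
E
```

```text
[[ 0.3767 -0.2758]
 [ 0.445  -0.045 ]
 [ 0.7153 -0.1214]
 [ 0.6553 -0.3515]]
[array([ 0.4327, -0.0435]), array([ 0.701 , -0.1152])]
centre [ 0.5481 -0.1984] yaw -0.27085946418213436
resid [[ 0.0004 -0.0006]
 [ 0.0046 -0.001 ]
 [-0.0046  0.0002]
 [-0.0004  0.0013]]
knob [ 0.4705 -0.1042] mat [ 0.5963 -0.2118]
reddot [ 0.4368 -0.0783]
(array([ 0.6223, -0.2369,  0.1857]), np.float64(0.0749966457548279)) [ 0.6069 -0.265   0.206 ]
(array([ 0.5762, -0.1884,  0.2148]), np.float64(0.08722577220560516)) [ 0.6106 -0.1601  0.206 ]
h [ 0.6039 -0.2646  0.203 ]
h [ 0.6076 -0.1593  0.203 ]
```

Run:
```python
from h import *
np.set_printoptions(precision=4,suppress=True)
s=env.get_state();w=env.calibration("wrist")
M=cv2.Rodrigues(w['rvec'])[0];o=-M.T@w['tvec']
T=R.from_quat(s['orientation'])
print("cam in tool",T.inv().apply(o-s['tcp_pos']),"axes rows",T.inv().apply(M))
print("toolaxes",T.as_matrix().T)
d=np.array([.47,-.105,.30])-s['tcp_pos'];print(d,T.inv().apply(d))
c=env.calibration("scene")
im=cv2.imread("pics/scene0.png")
print("bigrack top",onz(c,(170,181),.2),onz(c,(222,179),.2))
```

```text
cam in tool [-0.0006 -0.0689 -0.1353] axes rows [[ 1.     -0.0006  0.0002]
 [ 0.0006  0.9627 -0.2706]
 [-0.      0.2706  0.9627]]
toolaxes [[ 0.3277 -0.9448 -0.0018]
 [-0.9448 -0.3277 -0.0003]
 [-0.0003  0.0018 -1.    ]]
[0.2489 0.5322 0.0618] [-0.4214 -0.4096 -0.0609]
bigrack top [ 0.2696 -0.4094  0.2   ] [ 0.3125 -0.2583  0.2   ]
```

{"method": "arm_command", "body": {"series": [[-0.029, -0.0265, -0.005, 0, 0, 0], [-0.029, -0.0265, -0.005, 0, 0, 0], [-0.029, -0.0265, -0.005, 0, 0, 0], [-0.029, -0.0265, -0.005, 0, 0, 0], [-0.029, -0.0265, -0.005, 0, 0, 0], [-0.029, -0.0265, -0.005, 0, 0, 0], [-0.029, -0.0265, -0.005, 0, 0, 0], [-0.029, -0.0265, -0.005, 0, 0, 0], [-0.029, -0.0265, -0.005, 0, 0, 0], [-0.029, -0.0265, -0.005, 0, 0, 0], [-0.029, -0.0265, -0.005, 0, 0, 0], [-0.029, -0.0265, -0.005, 0, 0, 0]]}}

```text
clock: 1.15
tcp_pos: [0.4077, -0.2028, 0.2994]
orientation: [0.815, -0.58, 0.0, -0.0]
ft_force: [0.9, -0.4, -0.3]
width: 1.0
```

{"method": "arm_command", "body": {"series": [[-0.029, -0.0265, 0, 0, 0, 0], [-0.029, -0.0265, 0, 0, 0, 0], [-0.029, -0.0265, 0, 0, 0, 0], [-0.029, -0.0265, 0, 0, 0, 0], [0, 0, 0, 0, 0, -7], [0, 0, 0, 0, 0, -7], [0, 0, 0, 0, 0, -7], [0, 0, 0, 0, 0, -7], [0, 0, 0, 0, 0, -7], [0, 0, 0, 0, 0, -7], [0, 0, 0, 0, 0, -7], [0, 0, 0, 0, 0, -7]]}}

```text
clock: 2.15
tcp_pos: [0.4695, -0.0603, 0.299]
orientation: [0.992, -0.126, -0.0, -0.0]
ft_force: [-0.3, -0.4, -0.8]
width: 1.003
```

Run:
```python
from h import *
np.set_printoptions(precision=4,suppress=True)
s=env.get_state();print(s['clock'],s['tcp_pos'],R.from_quat(s['orientation']).as_matrix().T[0],s['qvel'])
im=env.camera("wrist");cv2.imwrite("pics/w1.png",im)
```

```text
2.15 [ 0.4695 -0.0603  0.299 ] [ 0.968  -0.2508 -0.0007] [-0.0012  0.0007 -0.0002 -0.0018  0.0006 -1.4521]
```

View pics/w1.png

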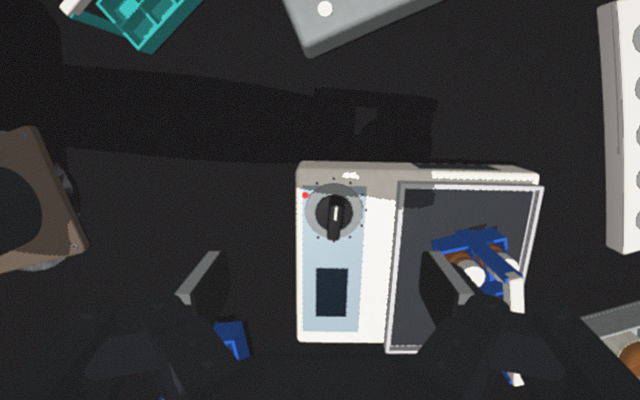

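The view shows the knob at (335,212), the red dot at (306,196) and the white mark at (336,213). The arm was still turning in this frame, so I'll retake it settled and enlarged.

Run:
```python
from h import *
import pickle
env.camera("wrist");
w=env.calibration("wrist");im=env.camera("wrist");w2=env.calibration("wrist")
s=env.get_state();print(s['clock'],s['tcp_pos'],s['qvel'],w['tvec']-w2['tvec'])
cv2.imwrite("pics/w2.png",im);pickle.dump(w2,open("w2.pkl","wb"))
cv2.imwrite("pics/w2c.png",cv2.resize(im[160:260,280:400],None,fx=6,fy=6,interpolation=cv2.INTER_CUBIC))
```

```text
2.3 [ 0.46956878 -0.06033954  0.2990511 ] [ 0.00232646  0.00028254 -0.0019358  -0.00094153 -0.00088084  0.01862978] [-0.00011191 -0.00123388 -0.00035479]
```

View pics/w2c.png

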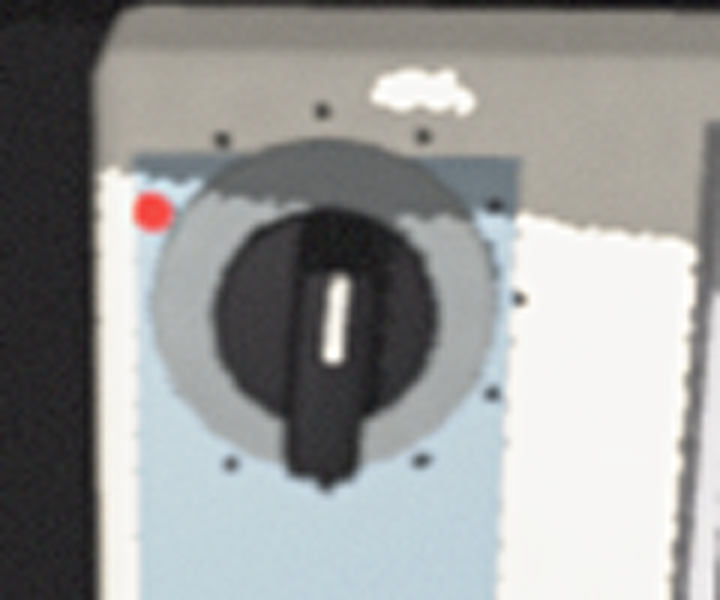

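View pics/w2.png

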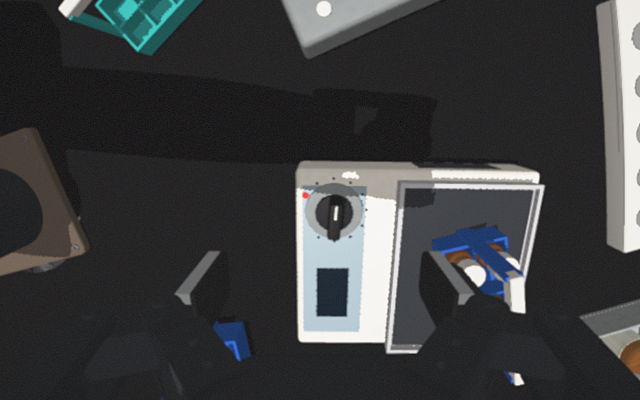

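Run:
```python
from h import *
import pickle
np.set_printoptions(precision=4,suppress=True)
w=pickle.load(open("w2.pkl","rb"));f=lambda x,y:(280+(x+.5)/6-.5,160+(y+.5)/6-.5)
a=onz(w,f(340,278),.114);b=onz(w,f(333,362),.114);d=a-b
print(a,b,"mark ang",np.arctan2(d[1],d[0]))
e1=onz(w,f(341,268),.114);e2=onz(w,f(324,480),.114);print("bar",e1,e2,(e1+e2)/2,np.linalg.norm(e1-e2),np.arctan2(*(e1-e2)[1::-1]))
print("ringc",onz(w,f(325,303),.0705), np.mean([onz(w,f(*p),.0705) for p in((152,300),(497,300),(325,138),(325,467))],0))
print("disc", np.mean([onz(w,f(*p),.084) for p in((214,315),(439,318))],0))
print("dot",onz(w,f(154,212),.07))
c=[onz(w,p,.07) for p in((299,341),)];print(c)
kt=np.array([.4705,-.1042]);print(proj(w,[[*kt,.114]]))
```

```text
[ 0.4748 -0.0893  0.114 ] [ 0.4698 -0.1038  0.114 ] mark ang 1.2395839568963913
bar [ 0.4754 -0.0876  0.114 ] [ 0.4627 -0.1249  0.114 ] [ 0.4691 -0.1062  0.114 ] 0.03942586931749946 1.242742328949846
ringc [ 0.469  -0.1065  0.0705] [ 0.4689 -0.1065  0.0705]
disc [ 0.4693 -0.105   0.084 ]
dot [ 0.4415 -0.0801  0.07  ]
[array([ 0.3769, -0.2745,  0.07  ])]
[[335.7996 220.1095]]
```

Knob at (0.469,-0.106), mark at 71°, dot at 136°, so it needs about 65° anticlockwise. One grasp should be enough.

{"method": "arm_command", "body": {"series": [[0.0055, 0.022, 0.01, 0, 0, 4], [0.0055, 0.022, 0.02, 0, 0, 0], [0, 0, 0.03, 0, 0, 0], [0, 0, 0.03, 0, 0, 0], [0, 0, 0.02, 0, 0, 0], [0, 0, 0.01, 0, 0, 0], [0, 0, 0, 0, 0, 0], [0, 0, 0, 0, 0, 0]], "hand": 0.05, "newtons": 40}}

```text
clock: 2.97
tcp_pos: [0.4678, -0.1057, 0.1797]
orientation: [0.986, -0.165, 0.0, 0.0]
ft_force: [0.1, 0.5, 0.2]
width: 0.583
```

Run:
```python
from h import *
np.set_printoptions(precision=4,suppress=True)
im=env.camera("wrist");cv2.imwrite("pics/w3.png",im)
s=env.get_state();m=R.from_quat(s['orientation']).as_matrix().T
ang=np.arctan2(m[0][1],m[0][0]);print(s['clock'],s['tcp_pos'],m[2],np.degrees(ang),s['width'])
print("to go tool",totool(np.array([.469,-.106,.099])-s['tcp_pos'],s),"az deg",np.degrees(ang)-(np.degrees(1.24)-90))
w=env.calibration("wrist");print(proj(w,[[.469,-.106,.114]]))
```

```text
3.0167 [ 0.4684 -0.106   0.1808] [ 0.0021 -0.0009 -1.    ] -18.918801119639728 0.5885763628309008
to go tool [ 0.0004 -0.0002  0.0818] az deg 0.03443228413818744
[[324.6818 218.3544]]
```

View pics/w3.png

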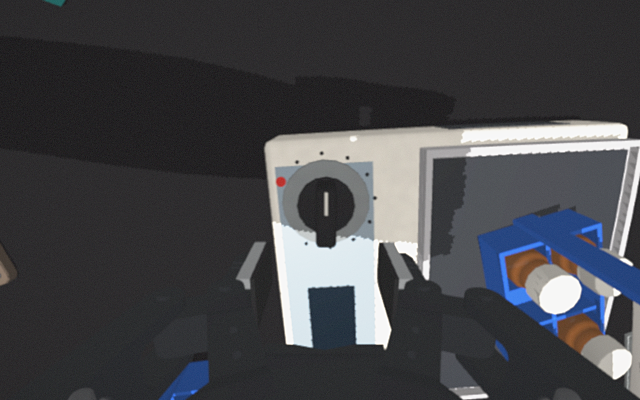

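The bar is vertical at column 325, centred between the fingers (265 and 385). I'll go down and close on it.

{"method": "arm_command", "body": {"series": [[0, 0, 0.03, 0, 0, 0], [0, 0, 0.03, 0, 0, 0], [0, 0, 0.015, 0, 0, 0], [0, 0, 0.006, 0, 0, 0], [0, 0, 0, 0, 0, 0], [0, 0, 0, 0, 0, 0]]}}

```text
clock: 3.52
tcp_pos: [0.4689, -0.1062, 0.1002]
orientation: [0.986, -0.164, 0.002, 0.0]
ft_force: [-0.1, -0.7, -0.1]
width: 0.583
```

{"method": "arm_command", "body": {"series": [[0, 0, 0, 0, 0, 0], [0, 0, 0, 0, 0, 0], [0, 0, 0, 0, 0, 0], [0, 0, 0, 0, 0, 0], [0, 0, 0, 0, 0, 0], [0, 0, 0, 0, 0, 0], [0, 0, 0, 0, 0, 0], [0, 0, 0, 0, 0, 0]], "hand": 0.0, "newtons": 40}}

```text
clock: 4.18
tcp_pos: [0.4687, -0.1062, 0.0999]
orientation: [0.986, -0.164, 0.001, 0.0]
ft_force: [0.3, 1.2, 4.6]
width: 0.156
```

{"method": "arm_command", "body": {"series": [[0, 0, 0, 0, 0, -6], [0, 0, 0, 0, 0, -6], [0, 0, 0, 0, 0, -6], [0, 0, 0, 0, 0, -6], [0, 0, 0, 0, 0, -6], [0, 0, 0, 0, 0, -6], [0, 0, 0, 0, 0, -6], [0, 0, 0, 0, 0, -6], [0, 0, 0, 0, 0, -6], [0, 0, 0, 0, 0, -6], [0, 0, 0, 0, 0, 0], [0, 0, 0, 0, 0, 0]]}}

```text
clock: 5.18
tcp_pos: [0.468, -0.1064, 0.0999]
orientation: [0.936, 0.352, -0.0, 0.001]
ft_force: [-2.1, -1.2, 8.8]
width: 0.156
```

Run:
```python
from h import *
s=env.get_state();m=R.from_quat(s['orientation']).as_matrix().T
print(s['clock'],s['tcp_pos'],np.degrees(np.arctan2(m[0][1],m[0][0])),s['ft_force'],s['torque'],s['width'],s['joint_efforts'][5])
```

```text
5.1833 [ 0.46802418 -0.10635437  0.09989203] 41.168622174088355 [-2.09801716 -1.21142516  8.76444516] [-0.07453077  0.45339702  0.00911711] 0.1562696713326301 -0.011205352493561804
```

{"method": "arm_command", "body": {"series": [[0, 0, 0, 0, 0, -2], [0, 0, 0, 0, 0, -2], [0, 0, 0, 0, 0, -1], [0, 0, 0, 0, 0, 0], [0, 0, 0, 0, 0, 0]]}}

```text
clock: 5.6
tcp_pos: [0.468, -0.1064, 0.0999]
orientation: [0.92, 0.391, -0.0, 0.001]
ft_force: [-1.9, -0.7, 8.6]
width: 0.154
```

```bash
cat > st.py <<'E'
from h import *
s=env.get_state();m=R.from_quat(s['orientation']).as_matrix().T
print(s['clock'],s['tcp_pos'],np.degrees(np.arctan2(m[0][1],m[0][0])),m[2],s['ft_force'],s['torque'],s['width'],s['joint_efforts'][5])
E
python3 st.py
```

```text
5.6 [ 0.46796602 -0.10639672  0.09988763] 46.080146792995286 [ 4.56062562e-04 -1.20313782e-03 -9.99999172e-01] [-1.85231352 -0.68633311  8.6016779 ] [-0.09547106  0.47834287 -0.29338879] 0.15372747464034944 -0.2108841435983777
```

{"method": "arm_command", "body": {"series": [[0, 0, 0, 0, 0, -1.5], [0, 0, 0, 0, 0, -1.5], [0, 0, 0, 0, 0, 0], [0, 0, 0, 0, 0, 0]]}}

```text
clock: 5.93
tcp_pos: [0.468, -0.1064, 0.0999]
orientation: [0.911, 0.412, 0.001, 0.0]
ft_force: [-3.7, -2.4, 8.8]
width: 0.153
```

```bash
python3 st.py
```

```text
5.9333 [ 0.4680307  -0.10638787  0.09994312] 48.70816596852835 [ 1.01309206e-03  2.08518173e-04 -9.99999465e-01] [-3.72870028 -2.40067927  8.79311458] [-0.28452908  0.53944882 -1.36586597] 0.1534439927240845 -1.3786425814032555
```

The torque has climbed to 1.4 N m, so the knob is on its stop. I'll release, rise and look.

{"method": "arm_command", "body": {"series": [[0, 0, 0, 0, 0, 0], [0, 0, 0, 0, 0, 0], [0, 0, 0, 0, 0, 0], [0, 0, 0, 0, 0, 0], [0, 0, 0, 0, 0, 0], [0, 0, -0.01, 0, 0, 0], [0, 0, -0.03, 0, 0, 0], [0, 0, -0.035, 0, 0, 0], [0, 0, -0.035, 0, 0, 0], [0, 0, -0.035, 0, 0, 0], [0, 0, -0.035, 0, 0, 0], [0, 0, -0.035, 0, 0, 0]], "hand": 0.06}}

```text
clock: 6.93
tcp_pos: [0.4671, -0.1054, 0.3159]
orientation: [0.909, 0.416, 0.0, 0.0]
ft_force: [1.3, 0.0, -0.7]
width: 0.699
```

{"method": "arm_command", "body": {"series": [[0, 0, 0, 0, 0, 7], [0, 0, 0, 0, 0, 7], [0, 0, 0, 0, 0, 7], [0, 0, 0, 0, 0, 7], [0, 0, 0, 0, 0, 7], [0, 0, 0, 0, 0, 7], [0, 0, 0, 0, 0, 7], [0, 0, 0, 0, 0, 0], [0, 0, 0, 0, 0, 0]]}}

```text
clock: 7.68
tcp_pos: [0.4674, -0.1056, 0.3138]
orientation: [1.0, 0.003, 0.0, 0.0]
ft_force: [0.4, -0.2, 0.0]
width: 0.703
```

```bash
python3 st.py
python3 - <<'E'
from h import *
import pickle
im=env.camera("wrist");w=env.calibration("wrist");pickle.dump(w,open("w4.pkl","wb"));cv2.imwrite("pics/w4.png",im)
E
```

```text
7.6833 [ 0.46744734 -0.10559621  0.31383944] 0.31313072980000295 [ 4.92071538e-04 -2.39205407e-04 -9.99999850e-01] [ 0.39008719 -0.15626947  0.00602593] [ 0.02913235  0.0052665  -0.11463569] 0.7031283711126011 0.07918658433482051
```

View pics/w4.png

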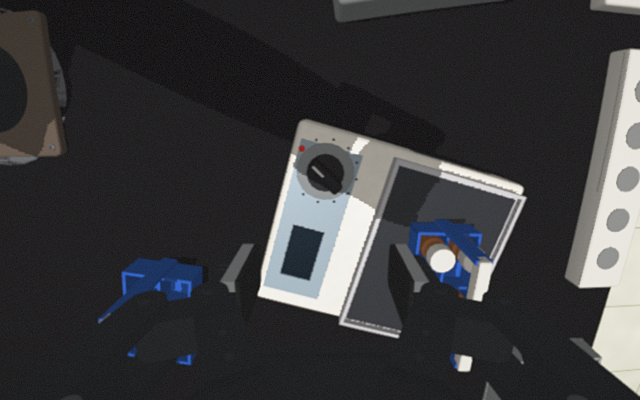

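The white mark now lies near (318,172) and points towards the red dot at (302,149). I'll measure the angle.

Run:
```python
from h import *
import pickle
im=cv2.imread("pics/w4.png")
cv2.imwrite("pics/w4c.png",cv2.resize(im[130:210,285:375],None,fx=8,fy=8,interpolation=cv2.INTER_CUBIC))
g=im.min(2)[155:185,305:340];m=cv2.inRange(im[155:185,305:340],(120,120,120),(255,255,255))
n,l,st,c=cv2.connectedComponentsWithStats(m);print(st,c+[305,155])
```

```text
[[  0   0  35  30 999]
 [  8  12  10  10  20]
 [  0  21   6   9  31]] [[322.57057057 169.11111111]
 [317.55       171.15      ]
 [306.48387097 180.96774194]]
```

View pics/w4c.png

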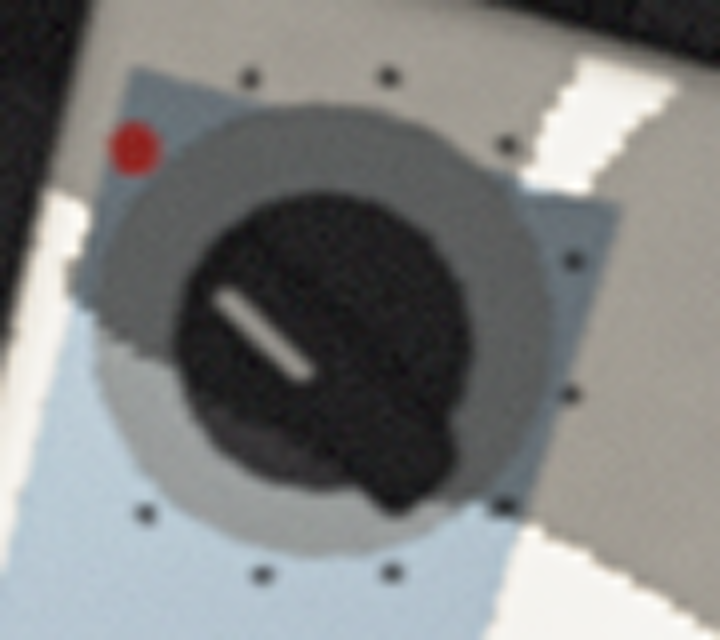

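{"method": "arm_command", "body": {"series": [[0.028, 0.02, 0, 0, 0, 0], [0.028, 0.02, 0, 0, 0, 0], [0.028, 0.02, 0, 0, 0, 0], [0.028, 0.02, 0, 0, 0, 0], [0.028, 0.02, 0, 0, 0, 0], [0, 0, 0, 0, 0, 0], [0, 0, 0, 0, 0, 0], [0, 0, 0, 0, 0, 0]], "hand": 0.06}}

```text
clock: 8.4
tcp_pos: [0.6074, -0.2051, 0.313]
orientation: [1.0, 0.002, -0.001, -0.0]
ft_force: [-1.1, 0.7, -0.2]
width: 0.701
```

```bash
python3 st.py
python3 - <<'E'
from h import *
import pickle
w=pickle.load(open("w4.pkl","rb"));f=lambda x,y:(285+(x+.5)/8-.5,130+(y+.5)/8-.5)
a=onz(w,f(222,292),.114);b=onz(w,f(310,376),.114);d=a-b;print("mark",np.arctan2(d[1],d[0]),a,b)
p=onz(w,f(134,149),.07);k=onz(w,f(324,330),.0705);d=p-k;print("dot",np.arctan2(d[1],d[0]),p,k)
im=env.camera("wrist");w=env.calibration("wrist");pickle.dump(w,open("w5.pkl","wb"));cv2.imwrite("pics/w5.png",im)
E
```

```text
8.4 [ 0.60735779 -0.20508628  0.3129894 ] 0.19463622128310387 [-1.11011705e-03  7.61457237e-04 -9.99999094e-01] [-1.14743478  0.68843401 -0.19991789] [0.02884837 0.0407868  0.02300934] 0.700570699795159 -0.006576465239049867
mark 2.3758524831031296 [ 0.45539186 -0.09315871  0.114     ] [ 0.46697545 -0.10429561  0.114     ]
dot 2.381243235810198 [ 0.44104581 -0.07957705  0.07      ] [ 0.46898339 -0.10614895  0.0705    ]
```

View pics/w5.png

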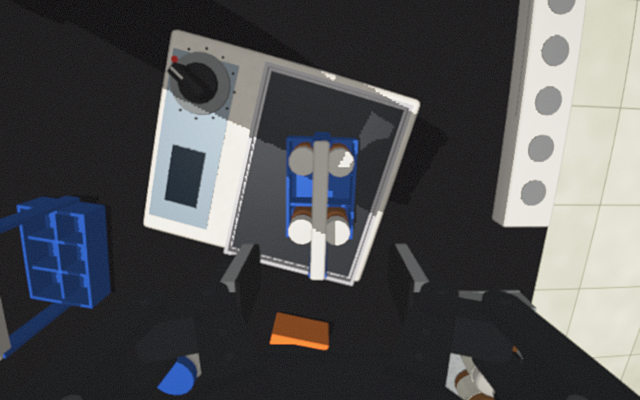

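The mark and dot angles agree (2.376 against 2.381 rad), so the knob is off. The handle runs from (321,140) to (318,280), with all four caps around it.

Run:
```python
from h import *
import pickle
np.set_printoptions(precision=4,suppress=True)
im=cv2.imread("pics/w5.png");w=pickle.load(open("w5.pkl","rb"))
cv2.imwrite("pics/w5c.png",cv2.resize(im[125:290,270:370],None,fx=3.5,fy=3.5,interpolation=cv2.INTER_CUBIC))
L=[]
hs=cv2.cvtColor(im,cv2.COLOR_BGR2HSV)
for r in list(range(178,210,2))+list(range(248,276,2)):
    m=(hs[r,300:340,1]<60)&(hs[r,300:340,2]>90);x=np.where(m)[0]+300
    L.append((r,x.min(),x.max()))
print(L)
P=np.array([onz(w,((a+b)/2,r),.206)[:2] for r,a,b in L if 8<b-a<22])
k=np.polyfit(P[:,1],P[:,0],1);print(k,"yaw",-np.degrees(np.arctan(k[0])),"x at -.212",np.polyval(k,-.212))
for p in((321,140),(318,280)): print(onz(w,p,.206))
s=env.get_state();print(s['tcp_pos'])
```

```text
[(178, np.int64(313), np.int64(327)), (180, np.int64(313), np.int64(327)), (182, np.int64(313), np.int64(327)), (184, np.int64(313), np.int64(327)), (186, np.int64(313), np.int64(327)), (188, np.int64(313), np.int64(327)), (190, np.int64(313), np.int64(326)), (192, np.int64(313), np.int64(326)), (194, np.int64(313), np.int64(326)), (196, np.int64(313), np.int64(326)), (198, np.int64(312), np.int64(327)), (200, np.int64(312), np.int64(327)), (202, np.int64(312), np.int64(327)), (204, np.int64(312), np.int64(326)), (206, np.int64(312), np.int64(326)), (208, np.int64(312), np.int64(326)), (248, np.int64(310), np.int64(326)), (250, np.int64(310), np.int64(326)), (252, np.int64(310), np.int64(325)), (254, np.int64(310), np.int64(325)), (256, np.int64(310), np.int64(325)), (258, np.int64(310), np.int64(325)), (260, np.int64(310), np.int64(325)), (262, np.int64(310), np.int64(325)), (264, np.int64(300), np.int64(325)), (266, np.int64(300), np.int64(325)), (268, np.int64(300), np.int64(324)), (270, np.int64(300), np.int64(324)), (272, np.int64(300), np.int64(333)), (274, np.int64(304), np.int64(339))]
[0.0308 0.61  ] yaw -1.7624787279988776 x at -.212 0.6034614200757195
[ 0.6049 -0.157   0.206 ]
[ 0.6026 -0.2734  0.206 ]
[ 0.6072 -0.2048  0.3136]
```

View pics/w5c.png

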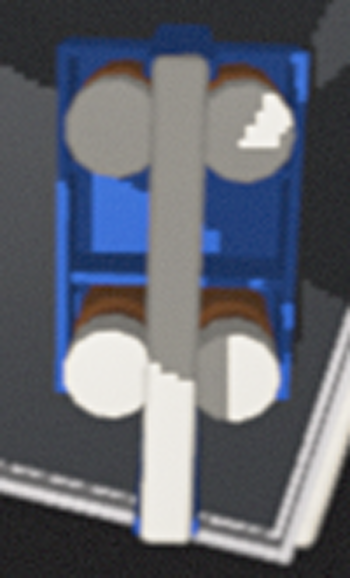

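{"method": "arm_command", "body": {"series": [[-0.004, 0.01, 0.01, 0, 0, 2], [0, 0, 0.02, 0, 0, 0], [0, 0, 0.02, 0, 0, 0], [0, 0, 0.01, 0, 0, 0], [0, 0, 0, 0, 0, 0], [0, 0, 0, 0, 0, 0]], "hand": 0.05}}

```text
clock: 8.95
tcp_pos: [0.6031, -0.2152, 0.2532]
orientation: [1.0, -0.017, -0.0, -0.0]
ft_force: [-0.4, -0.3, 0.9]
width: 0.583
```

```bash
python3 - <<'E'
from h import *
np.set_printoptions(precision=4,suppress=True)
im=env.camera("wrist");cv2.imwrite("pics/w6.png",im)
s=env.get_state();print(totool(np.array([.6034,-.215,.188])-s['tcp_pos'],s))
E
python3 st.py
```

```text
[-0.0005 -0.0006  0.0664]
9.0 [ 0.6037546  -0.21552501  0.2544397 ] -1.8891117178978976 [ 1.28268139e-03 -8.04228278e-04 -9.99998854e-01] [-0.12870512  0.32029394 -0.56887881] [-0.03000474  0.00957162  0.02911462] 0.5823093598605142 0.0005676677756127901
```

View pics/w6.png

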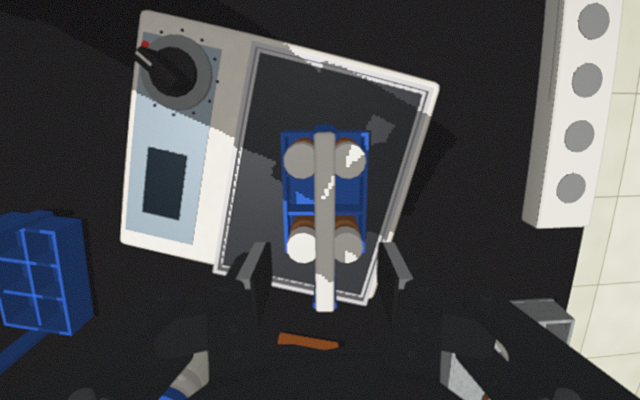

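The handle is vertical at column 325, centred between the fingers (265 and 387). I'll go down and grip it.

{"method": "arm_command", "body": {"series": [[0, 0, 0.02, 0, 0, 0], [0, 0, 0.02, 0, 0, 0], [0, 0, 0.015, 0, 0, 0], [0, 0, 0.01, 0, 0, 0], [0, 0, 0, 0, 0, 0], [0, 0, 0, 0, 0, 0]]}}

```text
clock: 9.5
tcp_pos: [0.6041, -0.2156, 0.1892]
orientation: [1.0, -0.016, 0.0, 0.0]
ft_force: [0.2, -0.5, 0.8]
width: 0.59
```

{"method": "arm_command", "body": {"series": [[0, 0, 0, 0, 0, 0], [0, 0, 0, 0, 0, 0], [0, 0, 0, 0, 0, 0], [0, 0, 0, 0, 0, 0], [0, 0, 0, 0, 0, 0], [0, 0, 0, 0, 0, 0], [0, 0, 0, 0, 0, 0], [0, 0, 0, 0, 0, 0], [0, 0, 0, 0, 0, 0]], "hand": 0.0, "newtons": 60}}

```text
clock: 10.25
tcp_pos: [0.604, -0.2157, 0.1898]
orientation: [1.0, -0.016, 0.0, 0.0]
ft_force: [-2.1, 0.6, 6.1]
width: 0.126
```

```bash
python3 st.py
```

```text
10.25 [ 0.60402028 -0.21573037  0.18980618] -1.870060262696716 [ 9.42480855e-04 -9.89238005e-04 -9.99999067e-01] [-2.1241208   0.56328151  6.0545081 ] [0.01950853 0.34191283 0.03639544] 0.12564539077328277 0.017048735171556473
```

{"method": "arm_command", "body": {"series": [[0, 0, -0.002, 0, 0, 0], [0, 0, -0.004, 0, 0, 0], [0, 0, -0.006, 0, 0, 0], [0, 0, -0.009, 0, 0, 0], [0, 0, -0.01, 0, 0, 0], [0, 0, -0.011, 0, 0, 0], [0, 0, -0.011, 0, 0, 0], [0, 0, -0.011, 0, 0, 0], [0, 0, -0.01, 0, 0, 0], [0, 0, -0.008, 0, 0, 0], [0, 0, -0.006, 0, 0, 0], [0, 0, -0.005, 0, 0, 0]]}}

```text
clock: 11.25
tcp_pos: [0.6039, -0.2154, 0.2823]
orientation: [1.0, -0.016, 0.0, 0.0]
ft_force: [-0.5, 1.1, -3.0]
width: 0.129
```

{"method": "arm_command", "body": {"series": [[0, 0, -0.004, 0, 0, 0], [0, 0, -0.002, 0, 0, 0], [0, 0, -0.001, 0, 0, 0], [0, 0, 0, 0, 0, 0], [0, 0, 0, 0, 0, 0], [0, 0, 0, 0, 0, 0], [0, 0, 0, 0, 0, 0], [0, 0, 0, 0, 0, 0], [0, 0, 0, 0, 0, 0]]}}

```text
clock: 12.0
tcp_pos: [0.6037, -0.2154, 0.2881]
orientation: [1.0, -0.016, -0.0, -0.0]
ft_force: [-0.0, 0.8, -2.1]
width: 0.127
```

```bash
python3 st.py
python3 - <<'E'
from h import *
a=env.camera("scene")[160:320,190:350];b=env.camera("side")[70:220,270:420];w=env.camera("wrist")
cv2.imwrite("pics/e1.png",np.hstack([cv2.resize(a,(400,400),interpolation=2),cv2.resize(b,(400,400),interpolation=2)]));cv2.imwrite("pics/e2.png",w)
E
```

```text
12.0 [ 0.60369321 -0.215359    0.28811933] -1.8750846951760063 [-3.25998321e-04  1.59162189e-04 -9.99999934e-01] [-0.02306444  0.84915057 -2.09464046] [-0.03179658  0.0238812   0.02817891] 0.1266465437837381 -0.0004285198883735575
```

View pics/e1.png

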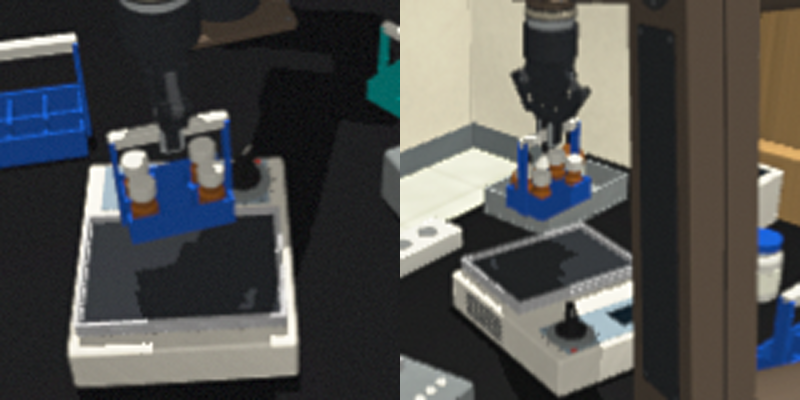

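View pics/e2.png

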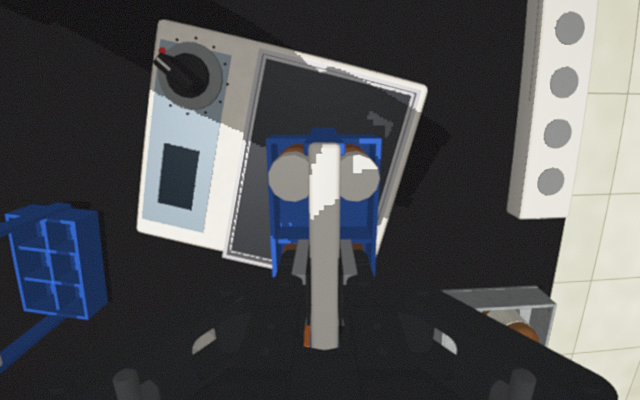

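All four vials are in the rack, it is clear of the mat, and the mark is on the red dot at (162,51). One last check for level: do the bar ends project where they should?

Run:
```python
from h import *
np.set_printoptions(precision=3,suppress=True)
w=env.calibration("wrist");s=env.get_state();t=s['tcp_pos']
im=cv2.imread("pics/e2.png");cv2.imwrite("pics/e2c.png",cv2.resize(im[120:360,250:400],None,fx=2.5,fy=2.5,interpolation=2))
for tilt in(-3,0,3):
    a=np.radians(tilt);P=[]
    for y,z in((.058,.0),(-.058,.0),(.0525,-.093),):
        # relative to bar top centre at TCP+.016
        P.append(t+[-y*np.sin(np.radians(-1.87)),y*np.cos(a)-z*np.sin(a),.016+z*np.cos(a)+y*np.sin(a)])
    print(tilt,proj(w,P).tolist())
```

```text
-3 [[323.58554922528526, 141.26164980044638], [323.52335827000223, 396.47320587823737], [324.03025714566184, 144.03258591223823]]
0 [[323.5662110463963, 141.81471085990296], [323.53904261640633, 391.29092387739854], [323.7854510391783, 136.7867564198658]]
3 [[323.5603348153126, 142.84471544459333], [323.5434272821132, 386.03525231448225], [323.53841518754473, 129.53360351343693]]
```

View pics/e2c.png

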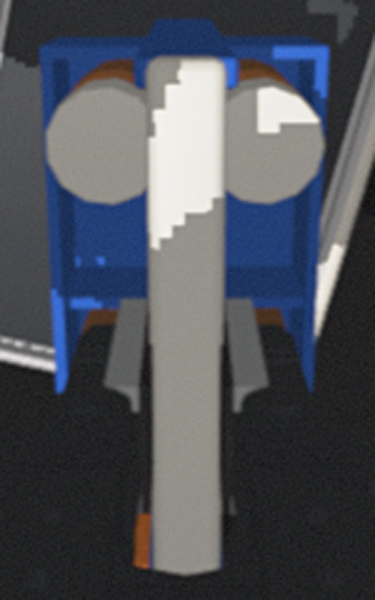

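The rack's far rim is at row 136 against 137 expected for level, so the tilt is under about 1°. Handing in.

```bash
python3 st.py; python3 -c "
from rig import env
print(env.sign_off())"
```

```text
12.15 [ 0.60374381 -0.21538258  0.28830403] -1.8764655387032811 [-5.96188834e-06 -7.25301015e-07 -1.00000000e+00] [ 0.09647916 -0.16208522 -2.77035638] [ 0.02831287 -0.00111574  0.01012991] 0.1252336552026278 -0.00022818140678282361
the job is handed in; nothing more can be done
None
```

The shaker knob is off, and the arm is holding the blue vial rack about 9.8 cm above the mat. I handed the job in at 12.2 s.

- **Knob:** I turned it about 65° anticlockwise in one grasp, until the torque rose to 1.4 N m at the stop. With the gripper clear, the white mark pointed at 2.376 rad and the red dot at 2.381 rad, so they agree within 0.3°.
- **Rack:** I gripped the smaller blue rack by its white bar handle at 60 N, only after checking the knob. The last measured pull was about 2.8 N, which fits 0.28 kg. The tilt came out under about 1°, and all four vials are in place.
- **Everything else:** I did not touch the large blue rack, the turquoise rack or the other items. I did not measure their positions again at the end, and the last pictures show only some of them.

No check failed. The first coarse triangulation of the handle disagreed by about 8 cm because I had matched its ends the wrong way round. I measured it again with the wrist camera before reaching for it.

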